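# Shut the pin case and push its drawer home

### The arm

A 7-joint arm with a two-finger parallel gripper is mounted at the origin on a cart in front of the work surface, level with it; the furniture and walls round the work are solid. World frame = base frame: x ahead of the robot, y to its left, z up, the work surface at z = 0. Lengths are in m, angles in rad, forces in N, time in s.
With the tool pointing down it reaches from about 0.35 to 0.9 m from the base axis. Payload 7.2 kg.
Tool frame: the origin (TCP) lies midway between the tips of the shut fingers; the grasp point (between the pads) lies 19 mm behind it (env.hold_point_z is the distance from the TCP to the grasp point, in m); z points along the fingers, y is the direction in which the jaws open and shut (so a half turn about z gives the same grasp; the last joint's range is limited). The gripper opens to 88 mm and grips with 3 to 60 N. Pads are 20 mm wide; open, the fingers measure 115 mm over their backs; the gripper's body (75 mm by 178 mm) begins 61 mm behind the grasp point.
Start: joints at [-0.068, 0.411, -0.013, 1.596, 0.006, 1.134, -0.082], TCP at [0.625, -0, 0.223] pointing down, gripper open.
Joint ranges: [-2.95, 2.95], [-0.29, 1.99], [-1.47, 1.44], [0.14, 2.54], [-1.03, 4.17], [0.13, 1.85], [-2.86, 2.86]. Speed limits (rad/s): [2.39, 2.39, 3.01, 3.01, 3.14, 3.14, 3.14].

### API

Orientations are given as a 3x3 rotation matrix whose columns are the frame's x, y, z axes.
In Python, from workcell import env, snapshot gives the robot as it stands.
- The arm moves only by the tool move_arm, never from a script. Its argument "commands" is a list of rows, each an object of numbers: "grip": the opening, from -1 (shut) to 1 (fully open); "x", "y", "z": the shift along the tool's x, y, z in mm; "rx", "ry", "rz": the turn, a rotation vector about the tool's x, y, z in rad. A call has 1 to 8 rows; each row is the pose to reach, as a shift and turn from the pose measured when the call began, along the tool's axes at that moment; what a row does not reach only later rows make up. A row lasts 1/8 s, in which the tool goes at most 62.5 mm and 10.7 degrees, less where a joint would pass 70% of its speed; a pose out of reach is approached as far as the arm can. A call with a gripper value outside its range is refused whole. The fingers move at their own pace and stop on an object; "grip_force" is the grip in N (left out, the last holds). Time passes only in rows, so rows that repeat a pose let the fingers close. It gives the time, the measured TCP pose, the force and the opening at its end, in the units of the state.
- env.get_state(): the state, without advancing time (a new reading comes with each control period).
- snapshot(name): name is "scene" or "side" or "wrist"; returns a dict with "pixels" (480x640x3 uint8, red, green, blue), "range_z" (480x640 float32, m along the optical axis (not along the pixel's ray), 0 where there is no reading), "fx", "fy", "cx", "cy" (pixels), "dist" ([k1, k2, p1, p2, k3] as OpenCV has them; the pictures are not rectified), "rvec" (rotation vector, rad) and "tvec" (3), from world to camera coordinates, as OpenCV has them. Camera axes: x right, y down, z forward; pixel columns grow to the right and rows downward; lengths in m; the calibration is good to about 2 mm. A picture is of the moment at which its call begins.
- env.close_job(): hands the job in, once; it reports no verdict.
The state is a dict: "time_s": time; "q": joint angles; "qd": joint speeds; "effort": joint torques, N m; "eef_pos": TCP position; "tcp_rot": TCP orientation; "wrist_force": force on the tool from outside, world axes, zero at the start; "wrist_torque": the same for the moment, N m; "gripper_width": opening from 0.0 (shut) to 1.0 (fully open).
Only numpy, scipy, OpenCV 4.12 (cv2) and the standard library are available. Lean on these libraries where they do the work, as an engineer would, in place of code of your own. Each camera call takes 0.05 s, during which the arm holds its last target.

### The job

The top drawer of the steel parts box stands open and the small register-pin case in it has its lid up. With the fingertips, push the case's lid down until it is fully shut, then push the drawer fully home, in that order, because a raised lid would catch on the box. Grasp nothing, and leave the ink jars around the box standing where they are.

Things in the scene. Friction and masses are not known exactly. Their poses are not given: they have to be found in the camera images.
- parts_box: Grey steel box, two drawers one above the other, 210 deep x 213 wide x 137 mm high, fixed to the table. Origin: centre of its underside; x points from front to back (the way a drawer is pushed shut), y to the left as seen from its front, z up. The cabinet's front edge lies at x = -85 mm. Only the top drawer moves.
- parts_box_drawer_top (a joint): How far the top drawer is open: 0 fully home, 0.130 m fully open. It runs along the box's x with light friction (about 1 N), stays where it is left and stops hard at 0. It is 200 mm wide; its side walls reach 121 mm above the table, its 3 mm front plate 72 to 131 mm (front face at x = -89 mm when shut).
- drawer_handle (a point): Middle of the outer edge of the top drawer's pull tab, 110 mm above the table, halfway across the drawer. The tab is level, 60 mm wide, 4 mm thick and stands 16 mm out of the front plate. Moves with the drawer; axes parallel to the box's.
- lid_hinge (a point): Middle of the pin case's hinge line, 101 mm above the table, parallel to the box's x axis, 88 mm left of the drawer's centre line. The case (82 x 110 x 29 mm, clear plastic, fixed in the left half of the top drawer) has its hinge along the drawer's left wall. Moves with the drawer; its z is up, its x points to the box's left, its y to the drawer's front.
- lid_edge (a point): Middle of the free edge of the pin case's lid, 76 mm from the hinge. The lid is a plate 110 mm long (along the hinge) and 2 mm thick. Shut, it lies level, the free edge towards the drawer's centre line; raised, it stands about upright over the drawer's left wall.
- pin_case_lid (a joint): Angle of the pin case's lid: 0 shut, 1.57 rad upright, more when it leans out to the left; at most 1.92. A stiffish hinge (0.03 N m) lets it stay about where it is left.
- ink_jar_a: Ink jar with black lid, 64 mm across, 72 mm high; stands loose beside the parts box. Origin at the centre of its underside.
- ink_jar_b: Ink jar with yellow lid, 62 mm across, 70 mm high; stands loose beside the parts box. Origin at the centre of its underside.
- ink_jar_c: Ink jar with white lid, 58 mm across, 62 mm high; stands loose beside the parts box. Origin at the centre of its underside.

How it is judged:
By the outcome, as a careful person would: the job done as asked, in the order asked, and still so for the second after the job is handed in, with the robot touching nothing.
It also fails if it takes over 45 s, if anything falls off the work surface, if the arm or the gripper's body presses on something with over 40 N, if the wrist force passes 120 N, or if a joint passes its speed limit or range.

## Working session

There is one attempt and no reset: what is moved stays moved. The work goes in short steps, Python scripts to look and compute and a tool call to move; the robot and the scene stay as the last step left them, time stands still between calls to the robot, and variables do not carry over. Pictures are saved under pics/ and viewed, and the job is handed in when it is done.

Besides the shell and the picture viewer there is one more tool, called after "Call:" in YAML: its name, and indented under it one key for each argument. move_arm: Moves the arm, as the interface text tells. Its arguments: {"type":"object","properties":{"commands":{"type":"array","items":{"type":"object","properties":{"grip":{"type":"number"},"x":{"type":"number"},"y":{"type":"number"},"z":{"type":"number"},"rx":{"type":"number"},"ry":{"type":"number"},"rz":{"type":"number"}}}},"grip_force":{"type":"number"}},"required":["commands"]}

```bash
mkdir -p pics; ls; cat > h.py <<'E'
import numpy as np,cv2
from workcell import env,snapshot
def snap(n,f):
    s=snapshot(n); cv2.imwrite(f'pics/{f}.png',s['pixels'][...,::-1]); np.savez(f'pics/{f}.npz',**{k:np.array(v) for k,v in s.items()}); return s
def load(f): return np.load(f'pics/{f}.npz')
def world(s,u,v,z=None,r=2):
    K=np.array([[s['fx'],0,s['cx']],[0,s['fy'],s['cy']],[0,0,1]],float)
    p=cv2.undistortPoints(np.array([[[u,v]]],float),K,np.array(s['dist'],float))[0,0]
    R=cv2.Rodrigues(np.array(s['rvec'],float))[0];t=np.array(s['tvec'],float).ravel()
    d=R.T@np.array([p[0],p[1],1]);c=-R.T@t
    if z is not None: return c+d*(z-c[2])/d[2]
    w=s['range_z'][int(v)-r:int(v)+r+1,int(u)-r:int(u)+r+1];w=w[w>0]
    return c+d*np.median(w)
def proj(s,P):
    K=np.array([[s['fx'],0,s['cx']],[0,s['fy'],s['cy']],[0,0,1]],float)
    return cv2.projectPoints(np.array(P,float).reshape(-1,1,3),np.array(s['rvec'],float),np.array(s['tvec'],float),K,np.array(s['dist'],float))[0][:,0]
E
python3 - <<'E'
from h import *
for n in['scene','side','wrist']: snap(n,n+'0')
print(env.get_state())
E
```

```text
pics
{'time_s': 0.15, 'q': array([-0.06818063,  0.41172158, -0.01271479,  1.59683007,  0.00560898,
        1.13427692, -0.08219418]), 'qd': array([ 0.00014612, -0.00226487, -0.00104688, -0.00199641, -0.0003622 ,
       -0.00015426, -0.00024555]), 'effort': array([ 1.23447033e-03, -5.88331139e+01,  6.41932636e-01, -2.91289848e+01,
       -5.37989591e-02,  1.57438387e-02,  1.06989046e-04]), 'eef_pos': array([ 6.24627076e-01, -4.56826727e-05,  2.22007753e-01]), 'tcp_rot': array([[-1.63913255e-05,  9.99999284e-01, -1.19681811e-03],
       [ 9.99999996e-01,  1.62829530e-05, -9.05602526e-05],
       [-9.05407000e-05, -1.19681959e-03, -9.99999280e-01]]), 'wrist_force': array([-0.09080608, -0.34396122,  0.00380364]), 'wrist_torque': array([-0.03543097, -0.01670346,  0.02524356]), 'gripper_width': 1.0010305458330293}
```

View pics/scene0.png

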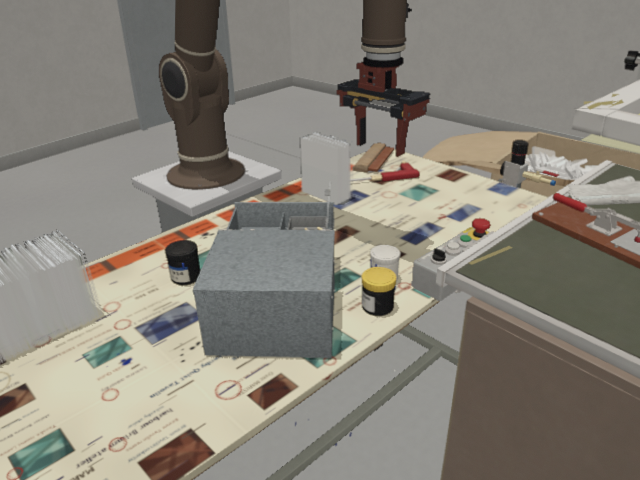

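View pics/side0.png

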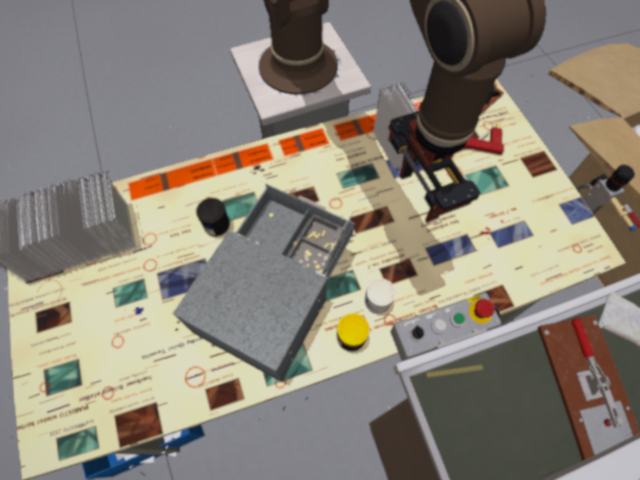

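View pics/wrist0.png

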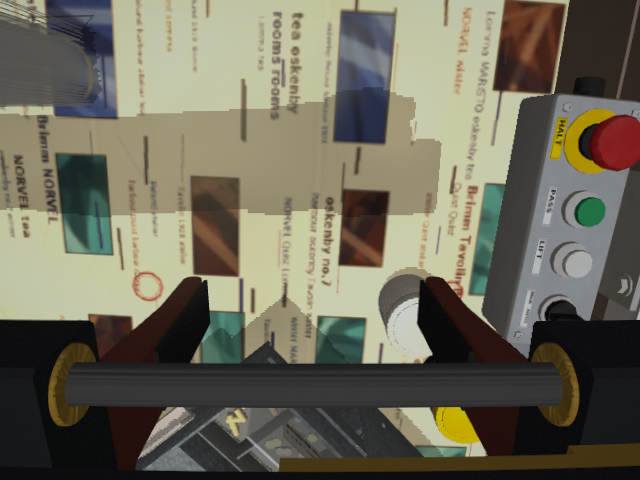

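```bash
python3 - <<'E'
from h import *
for f in['side0','scene0']:
    s=load(f);im=s['pixels'][...,::-1]
    R=cv2.Rodrigues(s['rvec'])[0];print(f,'cam',(-R.T@s['tvec'].ravel()).round(3))
    c=im[170:390,160:420] if f[1]=='i' else im[120:370,140:420]
    cv2.imwrite(f'pics/{f}c.png',cv2.resize(c,None,fx=2.8 if f[1]=='i' else 2.4,fy=2.8 if f[1]=='i' else 2.4,interpolation=cv2.INTER_CUBIC))
s=load('side0')
for n,p in dict(boxmid=(250,290),jarblack=(213,210),yellow=(353,327),white=(379,292),stack=(393,95),stack2=(100,200),panel=(440,325),base=(295,60)).items(): print(n,world(s,*p).round(3))
# axes
print(proj(s,[[.5,0,0],[.6,0,0],[.6,.1,0],[.6,-.3,0]]).round())
E
```

```text
side0 cam [ 0.943 -0.318  0.885]
scene0 cam [ 1.251 -0.831  0.614]
boxmid [ 0.645 -0.331  0.136]
jarblack [ 0.417 -0.35   0.071]
yellow [ 0.762 -0.176  0.069]
white [ 0.716 -0.099  0.062]
stack [0.326 0.113 0.146]
stack2 [ 0.345 -0.558  0.134]
panel [ 0.825 -0.028  0.09 ]
base [ 0.063 -0.029  0.079]
[[374. 205.]
 [393. 240.]
 [432. 226.]
 [266. 288.]]
```

View pics/side0c.png

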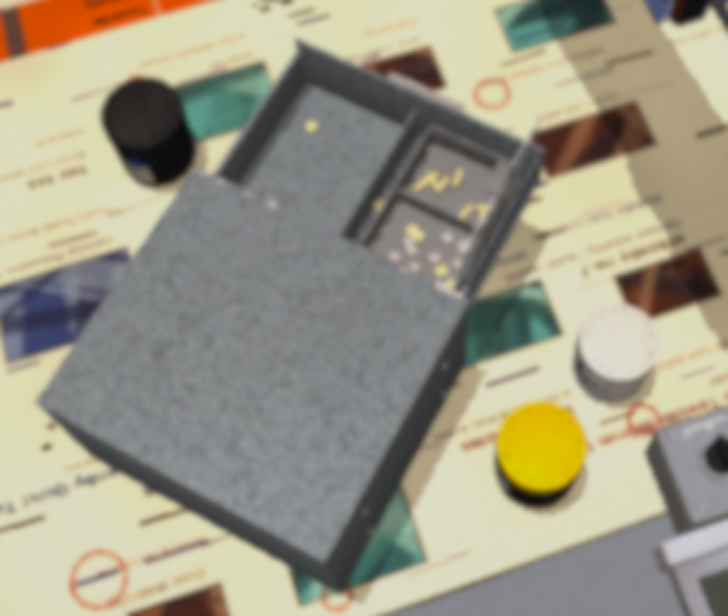

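View pics/scene0c.png

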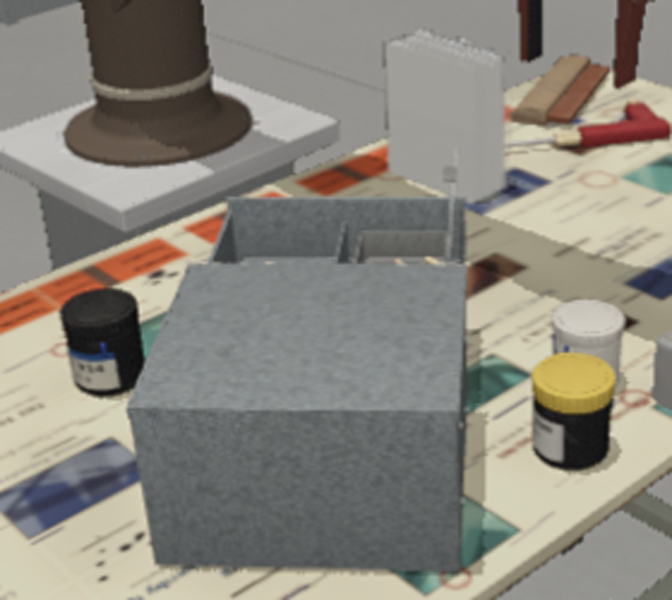

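```bash
python3 - <<'E'
from h import *
s=load('side0')
C={n:world(s,u/2.8+160,v/2.8+170,z) for n,u,v,z in[('FL',468,298,.137),('FR',200,175,.137),('BR',42,400,.137),('BL',325,565,.137),('dR',300,42,.131),('dL',543,150,.131)]}
for k,v in C.items(): print(k,v.round(4))
d=lambda a,b:np.linalg.norm(C[a]-C[b])
print('w',d('FL','FR'),d('BL','BR'),'depth',d('FL','BL'),d('FR','BR'),'drawer w',d('dL','dR'))
for a,b in[('FL','BL'),('FR','BR'),('FR','FL'),('BR','BL'),('dR','dL')]:
    e=C[b]-C[a];print(a,b,np.degrees(np.arctan2(e[1],e[0])))
E
```

```text
FL [ 0.6734 -0.193   0.137 ]
FR [ 0.5214 -0.328   0.137 ]
BR [ 0.6366 -0.4685  0.137 ]
BL [ 0.7986 -0.3367  0.137 ]
dR [ 0.4409 -0.2285  0.131 ]
dL [ 0.5891 -0.1014  0.131 ]
w 0.2032966424662776 0.20879258714787666 depth 0.1906222744563142 0.1816747134147206 drawer w 0.195292868231028
FL BL -48.95602272185436
FR BR -50.656173226946265
FR FL 41.624495255106204
BR BL 39.13155977000077
dR dL 40.62142305383187
```

```bash
python3 - <<'E'
from h import *
from scipy.optimize import least_squares
a=load('side0');b=load('scene0')
# model pts (box frame, drawer flag)
M=dict(FL=(-.085,.1065,.137,0),FR=(-.085,-.1065,.137,0),BR=(.105,-.1065,.137,0),BL=(.105,.1065,.137,0),dR=(-.089,-.1,.131,1),dL=(-.089,.1,.131,1),bR=(.105,-.1065,0,0),bL=(.105,.1065,0,0))
A=dict(FL=(468,298),FR=(200,175),BR=(42,400),BL=(325,565),dR=(300,42),dL=(543,150))
B=dict(FL=(465,263),FR=(190,265),BR=(137,408),BL=(465,405),bR=(157,562),bL=(462,570))
def pts(p,ks):
    x,y,t,d=p;c,s_=np.cos(t),np.sin(t);o=[]
    for k in ks:
        X,Y,Z,f=M[k];X-=f*d;o.append((x+c*X-s_*Y,y+s_*X+c*Y,Z))
    return o
def res(p):
    ra=proj(a,pts(p,A))-[(u/2.8+160,v/2.8+170) for u,v in A.values()]
    rb=proj(b,pts(p,B))-[(u/2.4+140,v/2.4+120) for u,v in B.values()]
    return np.r_[ra.ravel(),rb.ravel()]
r=least_squares(res,[.66,-.33,-.86,.12],loss='soft_l1')
print(r.x,np.degrees(r.x[2]));print(res(r.x).reshape(-1,2).round(1))
np.save('pose.npy',r.x)
# depth-based check: top of box points
for s in(a,b):
    pass
p=r.x;c,s_=np.cos(p[2]),np.sin(p[2])
W=lambda X,Y:(p[0]+c*X-s_*Y,p[1]+s_*X+c*Y)
print('handle',W(-.105-p[3],0),'frontplate',W(-.089-p[3],0))
E
```

```text
[ 0.64877297 -0.32311447 -0.8650419   0.11824189] -49.56324993982106
[[ 2.1 -0.1]
 [-1.1 -3.9]
 [-2.1  0.3]
 [ 1.5 -1. ]
 [-1.2 -0.8]
 [ 0.7  0.4]
 [ 2.2 -0.4]
 [ 0.1 -1.4]
 [-3.3 -0.8]
 [-0.4  1.7]
 [ 0.1  2.8]
 [ 1.7  1.7]]
handle (np.float64(0.5039764414863341), np.float64(-0.1532000586009936)) frontplate (np.float64(0.5143541730967796), np.float64(-0.16537801765091498))
```

```bash
python3 - <<'E'
from h import *
p=np.load('pose.npy');c,s_=np.cos(p[2]),np.sin(p[2])
def cloud(s):
    v,u=np.mgrid[0:480,0:640];K=np.array([[s['fx'],0,s['cx']],[0,s['fy'],s['cy']],[0,0,1]],float)
    q=cv2.undistortPoints(np.stack([u.ravel(),v.ravel()],1).astype(float)[:,None],K,s['dist'].astype(float))[:,0]
    z=s['range_z'].ravel();m=z>0;R=cv2.Rodrigues(s['rvec'])[0]
    P=(np.c_[q,np.ones(len(q))]*z[:,None])[m]-s['tvec'].ravel()
    return P@R
for f in('side0','scene0'):
    P=cloud(load(f));dx,dy=P[:,0]-p[0],P[:,1]-p[1]
    L=np.c_[c*dx+s_*dy,-s_*dx+c*dy,P[:,2]]
    np.save(f'pics/L{f}.npy',L)
    m=(abs(L[:,0])<.13)&(abs(L[:,1])<.13)&(abs(L[:,2]-.137)<.004)
    T=L[m];print(f,m.sum(),T[:,2].mean(),'x',np.percentile(T[:,0],[.3,99.7]),'y',np.percentile(T[:,1],[.3,99.7]))
    print(cv2.minAreaRect(T[:,:2].astype(np.float32)*1000))
    m=(L[:,0]<-.19)&(L[:,0]>-.24)&(abs(L[:,1])<.13)&(L[:,2]>.12)&(L[:,2]<.135)
    if m.sum(): print('plate',m.sum(),L[m].min(0),L[m].max(0),np.median(L[m],0))
    m=(L[:,0]<-.07)&(L[:,0]>-.24)&(abs(L[:,1])<.13)&(L[:,2]>.142)&(L[:,2]<.2)
    if m.sum(): print('lid',m.sum(),L[m].min(0),L[m].max(0),np.median(L[m],0))
E
```

```text
side0 11691 0.13577070871047095 x [-0.08439513  0.10509892] y [-0.10800011  0.10263227]
((-11.641342163085938, -2.7521896362304688), (234.66488647460938, 213.73480224609375), 0.0017185787437483668)
plate 415 [-0.2202199  -0.10302618  0.12005323] [-0.19074488  0.09697327  0.13323177] [-2.07972201e-01  1.46461652e-04  1.25997900e-01]
lid 242 [-0.20611844  0.08322306  0.14267229] [-0.09592809  0.09278114  0.18287542] [-0.1482551   0.09085896  0.17441976]
scene0 8086 0.13726863345264761 x [-0.08304084  0.1078679 ] y [-0.10789094  0.10322874]
((-7.913902282714844, -2.6411209106445312), (213.21243286132812, 233.66168212890625), 89.90119934082031)
plate 565 [-0.21257423 -0.10258724  0.12000178] [-0.19153821  0.09797798  0.13401401] [-0.2068108  -0.0027489   0.12634881]
lid 81 [-0.20186236  0.08480432  0.14300543] [-0.09328898  0.09411935  0.18373938] [-0.13876873  0.09216946  0.17801087]
```

```bash
python3 - <<'E'
from h import *
p=np.load('pose.npy');c,s_=np.cos(p[2]),np.sin(p[2])
for f in('side0','scene0'):
    L=np.load(f'pics/L{f}.npy');L[:,1]+=.0025;L[:,0]-=.0005
    m=(L[:,0]<-.09)&(L[:,0]>-.24)&(abs(L[:,1])<.15)&(L[:,2]>.138)&(L[:,2]<.2)
    T=L[m];T=T[T[:,1]>.07]
    for z in np.arange(.138,.19,.006):
        q=T[(T[:,2]>=z)&(T[:,2]<z+.006)]
        if len(q): print(f,round(z,3),len(q),np.median(q[:,1]).round(4),q[:,0].min().round(3),q[:,0].max().round(3))
    m=(L[:,0]<-.185)&(L[:,0]>-.24)&(abs(L[:,1])<.06)&(L[:,2]>.05)&(L[:,2]<.135)
    for z in np.arange(.1,.135,.004):
        q=L[m&(L[:,2]>=z)&(L[:,2]<z+.004)]
        if len(q): print(' plate',round(z,3),len(q),np.percentile(q[:,0],[1,10,50,90,99]).round(4))
p2=p.copy();p2[0]+=-.0025*-s_+.0005*c;p2[1]+=-.0025*c+.0005*s_
p2[3]=.119;np.save('pose2.npy',p2);print(p2)
x=p2
W=lambda X,Y:np.round((x[0]+c*X-s_*Y,x[1]+s_*X+c*Y),4)
for n,P in dict(hinge=(-.15,.088),handle=(-.105-.119,0),shutface=(-.089,0),casecentre=(-.15,.05)).items(): print(n,P,W(*P))
a=load('side0')
im=a['pixels'][...,::-1].copy()
# lid corners upright etc overlay
def pr(X,Y,Z):return tuple(proj(a,[[*W(X,Y),Z]])[0].astype(int))
for P in[(-.085,.1065,.137),(-.085,-.1065,.137),(.105,-.1065,.137),(.105,.1065,.137),(-.208,.1,.131),(-.208,-.1,.131),(-.095,.088,.177),(-.205,.088,.177),(-.095,.012,.101),(-.205,.012,.101)]: cv2.circle(im,pr(*P),2,(0,0,255),-1)
cv2.imwrite('pics/ov.png',cv2.resize(im[170:390,160:420],None,fx=3,fy=3,interpolation=cv2.INTER_CUBIC))
E
```

```text
side0 0.138 17 0.0923 -0.198 -0.097
side0 0.144 28 0.0928 -0.204 -0.098
side0 0.15 22 0.0931 -0.204 -0.097
side0 0.156 18 0.0936 -0.207 -0.097
side0 0.162 21 0.094 -0.204 -0.097
side0 0.168 23 0.0945 -0.206 -0.096
side0 0.174 97 0.0937 -0.206 -0.097
side0 0.18 27 0.091 -0.163 -0.139
 plate 0.1 64 [-0.2098 -0.209  -0.208  -0.2021 -0.1864]
 plate 0.104 51 [-0.2094 -0.2089 -0.2081 -0.2047 -0.1906]
 plate 0.108 63 [-0.2269 -0.2092 -0.2081 -0.2066 -0.1905]
 plate 0.112 62 [-0.2261 -0.21   -0.2081 -0.207  -0.1875]
 plate 0.116 56 [-0.2176 -0.2092 -0.2082 -0.2074 -0.2065]
 plate 0.12 101 [-0.2205 -0.2185 -0.2088 -0.2075 -0.2071]
 plate 0.124 71 [-0.2192 -0.2181 -0.2089 -0.2077 -0.2068]
 plate 0.128 93 [-0.2113 -0.2105 -0.2089 -0.2075 -0.2068]
 plate 0.132 5 [-0.2096 -0.209  -0.2078 -0.2075 -0.2073]
scene0 0.138 3 0.0925 -0.098 -0.094
scene0 0.144 5 0.0941 -0.157 -0.097
scene0 0.15 4 0.0928 -0.097 -0.095
scene0 0.156 6 0.0946 -0.139 -0.094
scene0 0.162 4 0.0947 -0.188 -0.096
scene0 0.168 4 0.0948 -0.117 -0.096
scene0 0.174 27 0.0955 -0.202 -0.096
scene0 0.18 29 0.0914 -0.162 -0.137
 plate 0.1 109 [-0.2105 -0.2092 -0.2068 -0.2024 -0.1888]
 plate 0.104 104 [-0.2115 -0.2099 -0.2075 -0.2052 -0.1927]
 plate 0.108 107 [-0.2105 -0.2092 -0.2074 -0.2047 -0.1971]
 plate 0.112 119 [-0.2113 -0.2102 -0.2075 -0.2044 -0.1943]
 plate 0.116 93 [-0.2115 -0.21   -0.2073 -0.2051 -0.2041]
 plate 0.12 109 [-0.2116 -0.2097 -0.2075 -0.2053 -0.2043]
 plate 0.124 104 [-0.2113 -0.209  -0.2073 -0.2052 -0.2037]
 plate 0.128 102 [-0.2113 -0.2097 -0.2077 -0.2051 -0.2034]
 plate 0.132 24 [-0.2071 -0.2068 -0.206  -0.2041 -0.2023]
[ 0.64719446 -0.32511655 -0.8650419   0.119     ]
hinge (-0.15, 0.088) [ 0.6169 -0.1539]
handle (-0.22399999999999998, 0) [ 0.5019 -0.1546]
shutface (-0.089, 0) [ 0.5895 -0.2574]
casecentre (-0.15, 0.05) [ 0.588  -0.1785]
```

View pics/ov.png

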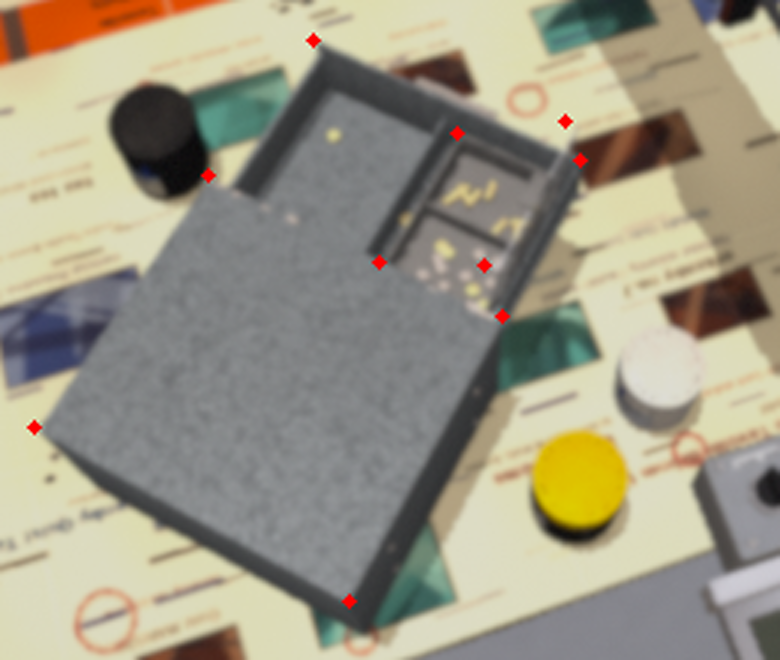

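Call:
move_arm:
  commands:
    - {"grip": -1,"x": -32,"y": 6,"rz": -0.18}
    - {"grip": -1,"x": -64,"y": 12,"rz": -0.36}
    - {"grip": -1,"x": -96,"y": 18,"rz": -0.54}
    - {"grip": -1,"x": -127,"y": 24,"rz": -0.705}
    - {"grip": -1,"x": -127,"y": 24,"rz": -0.705}
    - {"grip": -1,"x": -127,"y": 24,"rz": -0.705}
  grip_force: 20

```text
invalid input at $.commands[0]: expected keys grip, x, y, z, rx, ry, rz
```

```bash
cat >> h.py <<'E'
def tip():
    p=np.load('pose2.npy');c,s=np.cos(p[2]),np.sin(p[2]);st=env.get_state();e=st['eef_pos'];d=e[:2]-p[:2]
    R=st['tcp_rot']
    print('t',st['time_s'],'tip box',np.round([c*d[0]+s*d[1],-s*d[0]+c*d[1],e[2]],4),'F',np.round(st['wrist_force'],2),'g',round(st['gripper_width'],3))
    B=np.array([[c,-s,0],[s,c,0],[0,0,1]]);print('tool in box\n',(B.T@R).round(3))
E
python3 - <<'E'
from h import *
tip()
for n in['scene','side','wrist']: s=snap(n,n+'1')
im=np.hstack([cv2.resize(load('side1')['pixels'][150:390,200:440],(500,500),interpolation=2),cv2.resize(load('wrist1')['pixels'],(300,500))[:, :]])
cv2.imwrite('pics/v1.png',im[...,::-1])
cv2.imwrite('pics/v1b.png',cv2.resize(load('scene1')['pixels'][80:300,200:420],(600,600),interpolation=2)[...,::-1])
E
```

```text
t 0.15 tip box [-0.2621  0.1937  0.222 ] F [-0.09 -0.34  0.  ] g 1.001
tool in box
 [[-0.761  0.649 -0.001]
 [ 0.649  0.761 -0.001]
 [-0.    -0.001 -1.   ]]
```

View pics/v1.png

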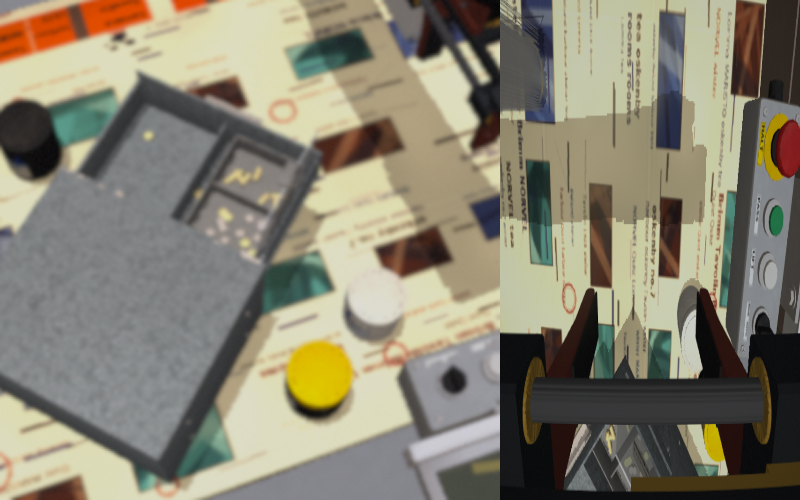

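View pics/v1b.png

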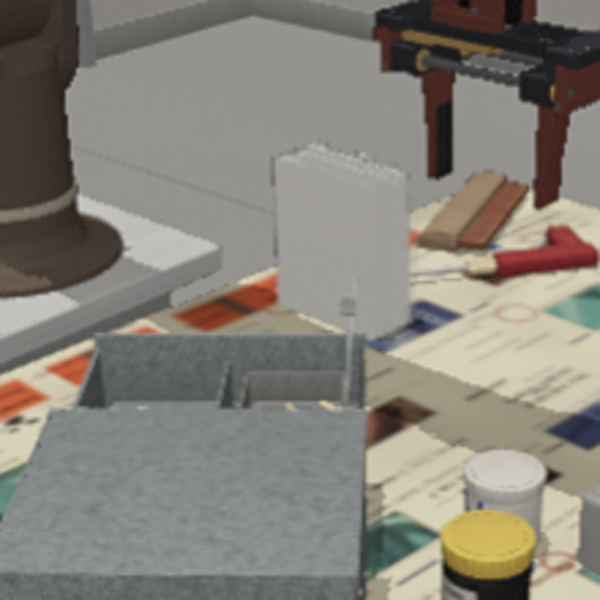

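The move was refused (all keys are needed); the pictures show the scene unchanged. Repeating with all keys.

Call:
move_arm:
  commands:
    - {"grip": -1,"x": -32,"y": 6,"z": 0,"rx": 0,"ry": 0,"rz": -0.18}
    - {"grip": -1,"x": -64,"y": 12,"z": 0,"rx": 0,"ry": 0,"rz": -0.36}
    - {"grip": -1,"x": -96,"y": 18,"z": 0,"rx": 0,"ry": 0,"rz": -0.54}
    - {"grip": -1,"x": -127,"y": 24,"z": 0,"rx": 0,"ry": 0,"rz": -0.705}
    - {"grip": -1,"x": -127,"y": 24,"z": 0,"rx": 0,"ry": 0,"rz": -0.705}
    - {"grip": -1,"x": -127,"y": 24,"z": 0,"rx": 0,"ry": 0,"rz": -0.705}
    - {"grip": -1,"x": -127,"y": 24,"z": 0,"rx": 0,"ry": 0,"rz": -0.705}
  grip_force: 20

```text
time_s: 1.18
eef_pos: [0.6489, -0.1253, 0.2224]
tcp_rot: [[-0.649, 0.761, -0.0], [0.761, 0.649, 0.001], [0.001, 0.0, -1.0]]
wrist_force: [0.7, 0.1, 0.1]
gripper_width: 0.243
```

```bash

python3 - <<'E'
from h import *
tip()
for n in['scene','side','wrist']: s=snap(n,n+'1')
im=np.hstack([cv2.resize(load('side1')['pixels'][150:390,200:440],(400,400),interpolation=2),cv2.resize(load('scene1')['pixels'][80:300,200:420],(400,400),interpolation=2)])
cv2.imwrite('pics/v2.png',im[...,::-1])
E
```

```text
t 1.175 tip box [-0.151   0.1309  0.2224] F [0.7 0.1 0.1] g 0.243
tool in box
 [[-1.    -0.    -0.001]
 [-0.     1.     0.   ]
 [ 0.001  0.    -1.   ]]
```

View pics/v2.png

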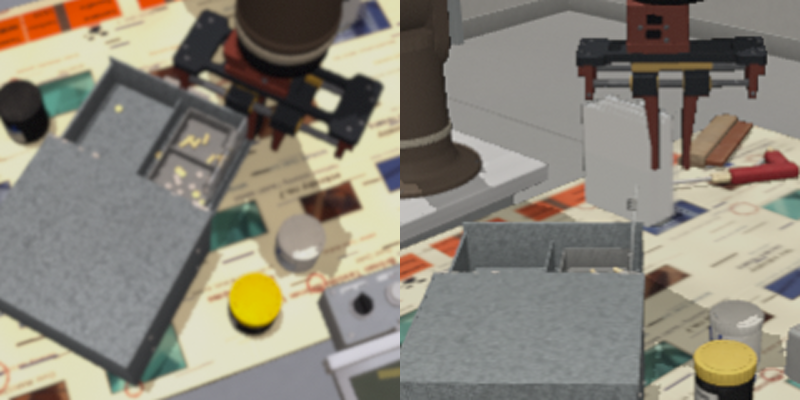

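View pics/wrist1.png

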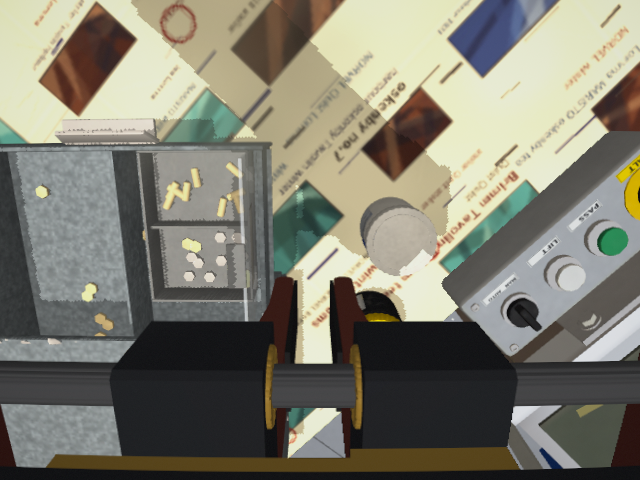

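Call:
move_arm:
  commands:
    - {"grip": -1,"x": 0,"y": 4,"z": 0,"rx": 0,"ry": 0,"rz": 0}
    - {"grip": -1,"x": 0,"y": 4,"z": 0,"rx": 0,"ry": 0,"rz": 0}
    - {"grip": -1,"x": 0,"y": 4,"z": 24,"rx": 0,"ry": 0,"rz": 0}
    - {"grip": -1,"x": 0,"y": 4,"z": 48,"rx": 0,"ry": 0,"rz": 0}
    - {"grip": -1,"x": 0,"y": 4,"z": 70,"rx": 0,"ry": 0,"rz": 0}
    - {"grip": -1,"x": 0,"y": 4,"z": 70,"rx": 0,"ry": 0,"rz": 0}
    - {"grip": -1,"x": 0,"y": 4,"z": 70,"rx": 0,"ry": 0,"rz": 0}

```text
time_s: 2.2
eef_pos: [0.6525, -0.1233, 0.1534]
tcp_rot: [[-0.649, 0.761, 0.001], [0.761, 0.649, 0.0], [-0.0, 0.001, -1.0]]
wrist_force: [0.2, -0.7, -0.3]
gripper_width: 0.009
```

```bash

python3 - <<'E'
from h import *
tip()
for n in['scene','side','wrist']: s=snap(n,n+'2')
im=np.hstack([cv2.resize(load('wrist2')['pixels'],(400,300),interpolation=2),cv2.resize(load('scene2')['pixels'][100:265,220:440],(400,300),interpolation=2)])
cv2.imwrite('pics/v3.png',im[...,::-1])
E
```

```text
t 2.2 tip box [-0.1502  0.1349  0.1534] F [ 0.16 -0.66 -0.31] g 0.009
tool in box
 [[-1.    -0.     0.   ]
 [-0.     1.     0.001]
 [-0.     0.001 -1.   ]]
```

View pics/v3.png

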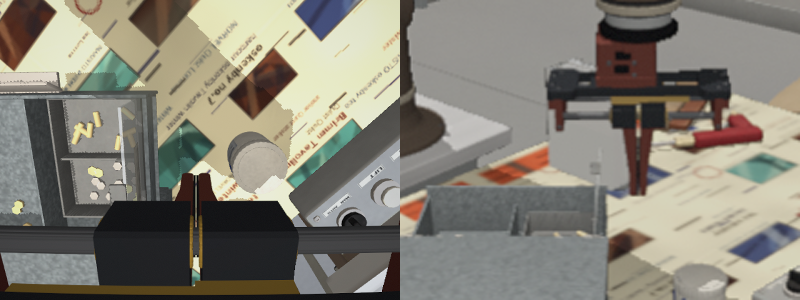

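Call:
move_arm:
  commands:
    - {"grip": -1,"x": 0,"y": -14,"z": 1,"rx": 0,"ry": 0,"rz": 0}
    - {"grip": -1,"x": 0,"y": -26,"z": 1,"rx": 0,"ry": 0,"rz": 0}
    - {"grip": -1,"x": 0,"y": -38,"z": 1,"rx": 0,"ry": 0,"rz": 0}
    - {"grip": -1,"x": 0,"y": -50,"z": 3,"rx": 0,"ry": 0,"rz": 0}
    - {"grip": -1,"x": 0,"y": -62,"z": 8,"rx": 0,"ry": 0,"rz": 0}
    - {"grip": -1,"x": 0,"y": -72,"z": 16,"rx": 0,"ry": 0,"rz": 0}
    - {"grip": -1,"x": 0,"y": -72,"z": 16,"rx": 0,"ry": 0,"rz": 0}

```text
time_s: 3.22
eef_pos: [0.5961, -0.1711, 0.1364]
tcp_rot: [[-0.648, 0.762, -0.001], [0.762, 0.648, -0.0], [0.001, -0.001, -1.0]]
wrist_force: [-0.3, 0.2, -0.2]
gripper_width: 0.007
```

```bash

python3 - <<'E'
from h import *
tip()
for n in['scene','side','wrist']: s=snap(n,n+'3')
im=np.hstack([cv2.resize(load('wrist3')['pixels'],(400,300),interpolation=2),cv2.resize(load('scene3')['pixels'][100:265,220:440],(400,300),interpolation=2)])
cv2.imwrite('pics/v4.png',im[...,::-1])
E
```

```text
t 3.225 tip box [-0.1503  0.061   0.1364] F [-0.26  0.21 -0.22] g 0.007
tool in box
 [[-1.     0.001 -0.001]
 [ 0.001  1.    -0.001]
 [ 0.001 -0.001 -1.   ]]
```

View pics/v4.png

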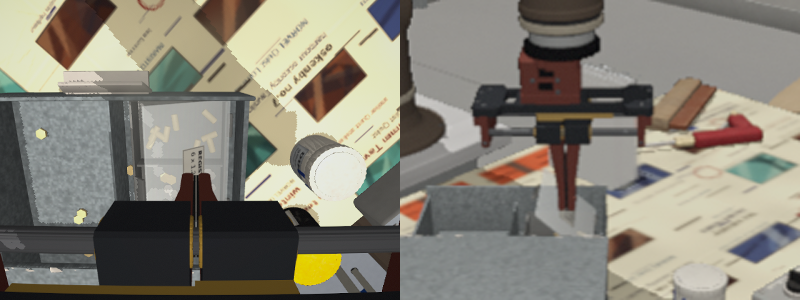

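Call:
move_arm:
  commands:
    - {"grip": -1,"x": 0,"y": -7,"z": 9,"rx": 0,"ry": 0,"rz": 0}
    - {"grip": -1,"x": 0,"y": -13,"z": 18,"rx": 0,"ry": 0,"rz": 0}
    - {"grip": -1,"x": 0,"y": -17,"z": 25,"rx": 0,"ry": 0,"rz": 0}
    - {"grip": -1,"x": 0,"y": -20,"z": 30,"rx": 0,"ry": 0,"rz": 0}
    - {"grip": -1,"x": 0,"y": -21,"z": 33,"rx": 0,"ry": 0,"rz": 0}
    - {"grip": -1,"x": 0,"y": -21,"z": 34,"rx": 0,"ry": 0,"rz": 0}
    - {"grip": -1,"x": 0,"y": -21,"z": 34,"rx": 0,"ry": 0,"rz": 0}

```text
time_s: 4.25
eef_pos: [0.5815, -0.1836, 0.1032]
tcp_rot: [[-0.649, 0.761, 0.0], [0.761, 0.649, 0.0], [-0.0, 0.0, -1.0]]
wrist_force: [0.3, 1.2, -0.5]
gripper_width: 0.005
```

```bash

python3 - <<'E'
from h import *
tip()
for n in['scene','side','wrist']: s=snap(n,n+'4')
im=np.hstack([cv2.resize(load('wrist4')['pixels'],(400,300),interpolation=2),cv2.resize(load('scene4')['pixels'][100:265,220:440],(400,300),interpolation=2)])
cv2.imwrite('pics/v5.png',im[...,::-1])
E
```

```text
t 4.25 tip box [-0.1503  0.0418  0.1032] F [ 0.29  1.17 -0.53] g 0.005
tool in box
 [[-1. -0.  0.]
 [-0.  1.  0.]
 [-0.  0. -1.]]
```

View pics/v5.png

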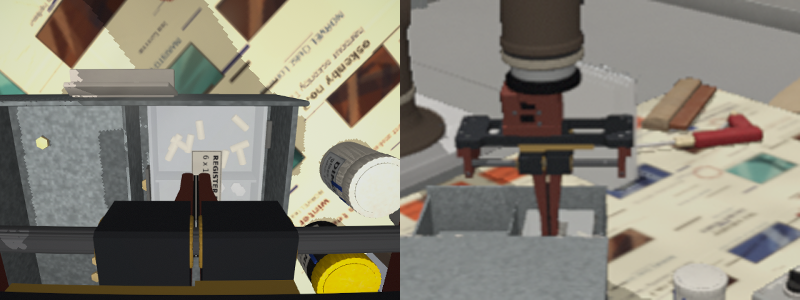

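Nearly flat, with no contact force yet. I'll press down in small steps until the force rises.

Call:
move_arm:
  commands:
    - {"grip": -1,"x": 0,"y": 0,"z": 1,"rx": 0,"ry": 0,"rz": 0}
    - {"grip": -1,"x": 0,"y": 0,"z": 2,"rx": 0,"ry": 0,"rz": 0}
    - {"grip": -1,"x": 0,"y": 0,"z": 2.5,"rx": 0,"ry": 0,"rz": 0}
    - {"grip": -1,"x": 0,"y": 0,"z": 2.5,"rx": 0,"ry": 0,"rz": 0}

```text
time_s: 4.9
eef_pos: [0.5828, -0.1844, 0.1027]
tcp_rot: [[-0.649, 0.761, 0.003], [0.761, 0.649, -0.001], [-0.003, 0.002, -1.0]]
wrist_force: [-2.6, -1.2, 11.4]
gripper_width: 0.008
```

Call:
move_arm:
  commands:
    - {"grip": -1,"x": 0,"y": 0,"z": -20,"rx": 0,"ry": 0,"rz": 0}
    - {"grip": -1,"x": 0,"y": 0,"z": -60,"rx": 0,"ry": 0,"rz": 0}
    - {"grip": -1,"x": 50,"y": -20,"z": -95,"rx": 0,"ry": 0,"rz": 0}
    - {"grip": -1,"x": 105,"y": -42,"z": -95,"rx": 0,"ry": 0,"rz": 0}
    - {"grip": -1,"x": 125,"y": -42,"z": -95,"rx": 0,"ry": 0,"rz": 0}
    - {"grip": -1,"x": 125,"y": -42,"z": -95,"rx": 0,"ry": 0,"rz": 0}

```text
time_s: 5.65
eef_pos: [0.4696, -0.1156, 0.1977]
tcp_rot: [[-0.65, 0.76, 0.005], [0.76, 0.65, -0.002], [-0.004, 0.002, -1.0]]
wrist_force: [0.1, 0.1, -0.3]
gripper_width: -0.0
```

```bash

python3 - <<'E'
from h import *
tip()
for n in['scene','side','wrist']: s=snap(n,n+'5')
im=np.hstack([cv2.resize(load('side5')['pixels'][170:290,220:380],(400,300),interpolation=2),cv2.resize(load('scene5')['pixels'][100:265,180:400],(400,300),interpolation=2)])
cv2.imwrite('pics/v6.png',im[...,::-1])
p=np.load('pose2.npy');c,s_=np.cos(p[2]),np.sin(p[2])
s=load('side5');W=lambda X,Y,Z:np.array([p[0]+c*X-s_*Y,p[1]+s_*X+c*Y,Z])
for X in(-.12,-.15,-.19):
  for Y in(.08,.06,.04,.02):
    u,v=proj(s,[W(X,Y,.102)])[0];q=world(s,u,v,r=0);print(X,Y,(q[2]*1000).round(1),end=' | ')
  print()
E
```

```text
t 5.65 tip box [-0.2747  0.0007  0.1977] F [ 0.13  0.11 -0.26] g -0.0
tool in box
 [[-1.    -0.002  0.004]
 [-0.002  1.     0.002]
 [-0.004  0.002 -1.   ]]
-0.12 0.08 99.4 | -0.12 0.06 102.4 | -0.12 0.04 102.9 | -0.12 0.02 103.2 | 
-0.15 0.08 101.4 | -0.15 0.06 100.8 | -0.15 0.04 101.4 | -0.15 0.02 100.2 | 
-0.19 0.08 103.9 | -0.19 0.06 101.3 | -0.19 0.04 100.5 | -0.19 0.02 100.2 |
```

View pics/v6.png

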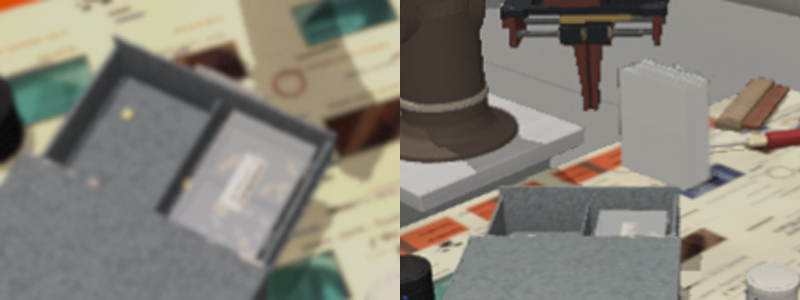

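Call:
move_arm:
  commands:
    - {"grip": -1,"x": 5,"y": 0,"z": 50,"rx": 0,"ry": 0,"rz": 0}
    - {"grip": -1,"x": 5,"y": 0,"z": 100,"rx": 0,"ry": 0,"rz": 0}
    - {"grip": -1,"x": -15,"y": 0,"z": 100,"rx": 0,"ry": 0,"rz": 0}
    - {"grip": -1,"x": -35,"y": 0,"z": 100,"rx": 0,"ry": 0,"rz": 0}
    - {"grip": -1,"x": -50,"y": 0,"z": 100,"rx": 0,"ry": 0,"rz": 0}
    - {"grip": -1,"x": -65,"y": 0,"z": 100,"rx": 0,"ry": 0,"rz": 0}
    - {"grip": -1,"x": -80,"y": 0,"z": 100,"rx": 0,"ry": 0,"rz": 0}

```text
time_s: 6.68
eef_pos: [0.524, -0.1791, 0.0981]
tcp_rot: [[-0.648, 0.761, 0.005], [0.761, 0.648, -0.002], [-0.005, 0.003, -1.0]]
wrist_force: [-0.3, 0.9, 0.3]
gripper_width: 0.005
```

```bash

python3 - <<'E'
from h import *
tip()
for n in['scene','side']: s=snap(n,n+'6')
im=np.hstack([cv2.resize(load('side6')['pixels'][160:340,180:420],(400,300),interpolation=2),cv2.resize(load('scene6')['pixels'][100:265,180:400],(400,300),interpolation=2)])
cv2.imwrite('pics/v7.png',im[...,::-1])
E
```

```text
t 6.675 tip box [-0.191   0.001   0.0981] F [-0.35  0.93  0.33] g 0.005
tool in box
 [[-1.     0.001  0.005]
 [ 0.001  1.     0.003]
 [-0.005  0.003 -1.   ]]
```

View pics/v7.png

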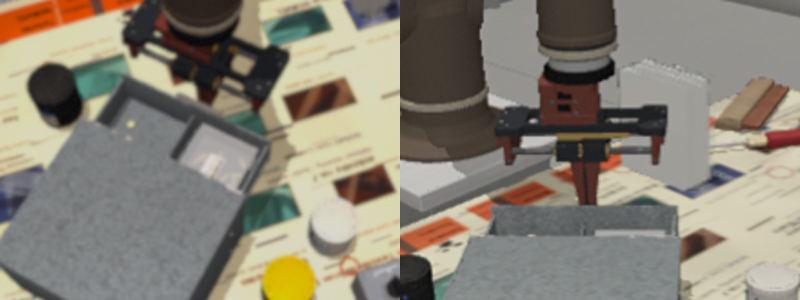

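Call:
move_arm:
  commands:
    - {"grip": -1,"x": -14,"y": 0,"z": 0,"rx": 0,"ry": 0,"rz": 0}
    - {"grip": -1,"x": -28,"y": 0,"z": 0,"rx": 0,"ry": 0,"rz": 0}
    - {"grip": -1,"x": -40,"y": 0,"z": 0,"rx": 0,"ry": 0,"rz": 0}
    - {"grip": -1,"x": -50,"y": 0,"z": 0,"rx": 0,"ry": 0,"rz": 0}
    - {"grip": -1,"x": -58,"y": 0,"z": 0,"rx": 0,"ry": 0,"rz": 0}
    - {"grip": -1,"x": -64,"y": 0,"z": 0,"rx": 0,"ry": 0,"rz": 0}
    - {"grip": -1,"x": -68,"y": 0,"z": 0,"rx": 0,"ry": 0,"rz": 0}
    - {"grip": -1,"x": -70,"y": 0,"z": 0,"rx": 0,"ry": 0,"rz": 0}

```text
time_s: 7.78
eef_pos: [0.5694, -0.2334, 0.0981]
tcp_rot: [[-0.647, 0.762, 0.005], [0.762, 0.647, -0.002], [-0.005, 0.002, -1.0]]
wrist_force: [-0.6, -0.1, -0.2]
gripper_width: 0.01
```

```bash
python3 -c "
from h import *
tip()"
```

```text
t 7.775 tip box [-0.1203  0.0003  0.0981] F [-0.6  -0.08 -0.19] g 0.01
tool in box
 [[-1.     0.002  0.005]
 [ 0.002  1.     0.002]
 [-0.005  0.002 -1.   ]]
```

Call:
move_arm:
  commands:
    - {"grip": -1,"x": -2,"y": 0,"z": 0,"rx": 0,"ry": 0,"rz": 0}
    - {"grip": -1,"x": -4,"y": 0,"z": 0,"rx": 0,"ry": 0,"rz": 0}
    - {"grip": -1,"x": -5,"y": 0,"z": 0,"rx": 0,"ry": 0,"rz": 0}
    - {"grip": -1,"x": -5,"y": 0,"z": 0,"rx": 0,"ry": 0,"rz": 0}

```text
time_s: 8.28
eef_pos: [0.5721, -0.2365, 0.0981]
tcp_rot: [[-0.647, 0.762, 0.004], [0.762, 0.647, -0.002], [-0.004, 0.002, -1.0]]
wrist_force: [-3.5, 4.1, 2.2]
gripper_width: 0.005
```

```bash
python3 -c "
from h import *
tip()"
```

```text
t 8.275 tip box [-0.1161  0.0003  0.0981] F [-3.55  4.09  2.18] g 0.005
tool in box
 [[-1.     0.002  0.004]
 [ 0.002  1.     0.002]
 [-0.004  0.002 -1.   ]]
```

Call:
move_arm:
  commands:
    - {"grip": -1,"x": -1.5,"y": 0,"z": 0,"rx": 0,"ry": 0,"rz": 0}
    - {"grip": -1,"x": -2.5,"y": 0,"z": 0,"rx": 0,"ry": 0,"rz": 0}
    - {"grip": -1,"x": -2.5,"y": 0,"z": 0,"rx": 0,"ry": 0,"rz": 0}

```text
time_s: 8.65
eef_pos: [0.5721, -0.2366, 0.098]
tcp_rot: [[-0.648, 0.762, 0.0], [0.762, 0.648, 0.001], [0.0, 0.001, -1.0]]
wrist_force: [-7.6, 7.0, 7.5]
gripper_width: 0.004
```

```bash
python3 -c "
from h import *
tip()"
```

```text
t 8.65 tip box [-0.1161  0.0003  0.098 ] F [-7.65  7.03  7.52] g 0.004
tool in box
 [[-1.     0.001 -0.   ]
 [ 0.001  1.     0.001]
 [ 0.     0.001 -1.   ]]
```

Call:
move_arm:
  commands:
    - {"grip": -1,"x": 8,"y": 0,"z": 0,"rx": 0,"ry": 0,"rz": 0}
    - {"grip": -1,"x": 30,"y": 0,"z": 0,"rx": 0,"ry": 0,"rz": 0}
    - {"grip": -1,"x": 70,"y": 0,"z": -20,"rx": 0,"ry": 0,"rz": 0}
    - {"grip": -1,"x": 100,"y": 0,"z": -70,"rx": 0,"ry": 0,"rz": 0}
    - {"grip": -1,"x": 120,"y": 40,"z": -120,"rx": 0,"ry": 0,"rz": 0}
    - {"grip": -1,"x": 120,"y": 60,"z": -140,"rx": 0,"ry": 0,"rz": 0}
    - {"grip": -1,"x": 120,"y": 60,"z": -140,"rx": 0,"ry": 0,"rz": 0}

```text
time_s: 9.52
eef_pos: [0.5421, -0.1051, 0.24]
tcp_rot: [[-0.65, 0.76, 0.006], [0.76, 0.65, 0.0], [-0.004, 0.004, -1.0]]
wrist_force: [-0.1, 0.4, -1.0]
gripper_width: 0.006
```

```bash

python3 - <<'E'
from h import *
tip()
for n in['scene','side','wrist']: s=snap(n,n+'7')
im=np.vstack([np.hstack([cv2.resize(load('side7')['pixels'][160:400,160:480],(400,300),interpolation=2),cv2.resize(load('scene7')['pixels'][160:370,150:430],(400,300),interpolation=2)]),cv2.resize(np.hstack([load('wrist7')['pixels']]*1),(400,300)).repeat(1,0) if 0 else np.hstack([cv2.resize(load('wrist7')['pixels'],(400,300)),np.zeros((300,400,3),np.uint8)])])
cv2.imwrite('pics/v8.png',im[...,::-1])
for f,n in(('side7','side0'),):
  s=load(f);s0=load(n)
  for k,uv in dict(black=(213,210),yellow=(353,327),white=(379,292)).items(): print(k,world(s,*uv).round(4),world(s0,*uv).round(4))
d=cv2.absdiff(load('side7')['pixels'],load('side0')['pixels']).max(2)
for k,(u,v) in dict(black=(213,215),yellow=(353,332),white=(379,297)).items(): print(k,(d[v-22:v+22,u-20:u+20]>25).sum())
p=np.load('pose2.npy');c,s_=np.cos(p[2]),np.sin(p[2])
for f in('side7','scene7'):
    s=load(f);v,u=np.mgrid[0:480,0:640];K=np.array([[s['fx'],0,s['cx']],[0,s['fy'],s['cy']],[0,0,1]],float)
    q=cv2.undistortPoints(np.stack([u.ravel(),v.ravel()],1).astype(float)[:,None],K,s['dist'].astype(float))[:,0]
    z=s['range_z'].ravel();m=z>0;R=cv2.Rodrigues(s['rvec'])[0]
    P=((np.c_[q,np.ones(len(q))]*z[:,None])[m]-s['tvec'].ravel())@R
    dx,dy=P[:,0]-p[0],P[:,1]-p[1];L=np.c_[c*dx+s_*dy,-s_*dx+c*dy,P[:,2]]
    m=(L[:,0]<-.03)&(L[:,0]>-.2)&(abs(L[:,1])<.09)&(L[:,2]>.1)&(L[:,2]<.145)
    print(f,np.percentile(L[m][:,0],[0,.5,2,5]).round(4))
E
```

```text
t 9.525 tip box [-0.2356  0.0627  0.24  ] F [-0.14  0.42 -1.05] g 0.006
tool in box
 [[-1.    -0.002  0.004]
 [-0.002  1.     0.004]
 [-0.004  0.004 -1.   ]]
black [ 0.4168 -0.3498  0.0704] [ 0.417  -0.3498  0.0708]
yellow [ 0.7618 -0.1757  0.0685] [ 0.762  -0.1758  0.0694]
white [ 0.7156 -0.0984  0.0622] [ 0.7156 -0.0985  0.0625]
black 0
yellow 0
white 0
side7 [-0.1058 -0.1037 -0.0968 -0.0891]
scene7 [-0.0874 -0.0843 -0.0826 -0.0806]
```

View pics/v8.png

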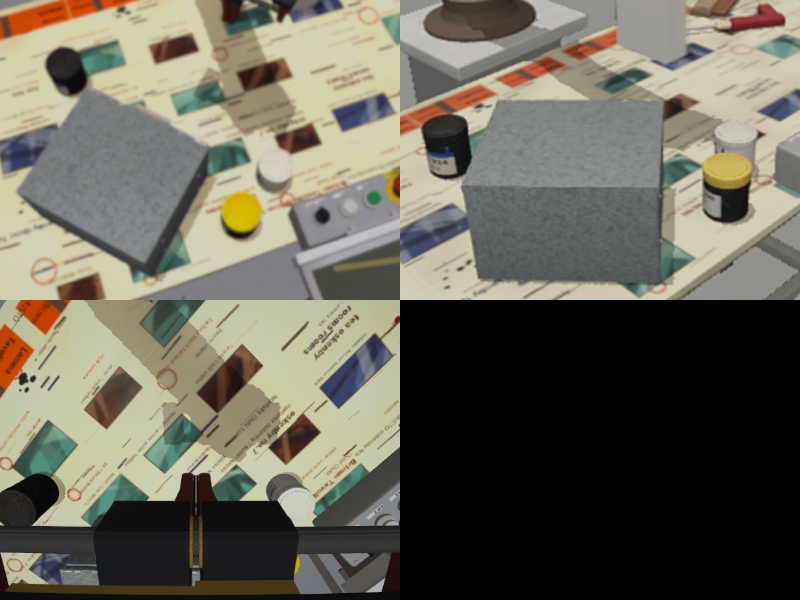

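The drawer is home: the tab edge measures about x = -105 mm, as it should when shut. The jars haven't moved and the arm is clear, so I'm handing it in.

```bash
python3 -c "
from workcell import env
print(env.close_job())"
```

```text
the job is handed in; nothing more can be done
None
```

I shut the pin case's lid first, then pushed the drawer fully home, and handed the job in at about 9.5 s with the arm clear of everything. Nothing was grasped: the fingers stayed closed for all the pushing.

- **Lid:** I swung it down with the fingertips from outside and pressed with about 11 N. The side camera's depth then put its surface at 99–104 mm all over, against about 101–102 mm when shut. It looked flat in the pictures, and still flat partway through the drawer push.
- **Drawer:** I pushed on the pull tab until it stopped moving at about 10 N. Afterwards the tab's edge measured x ≈ -0.104 to -0.106 m, where -0.105 m is shut.
- **Ink jars:** The side pictures before and after show no change around any of the three. Their measured positions agree within 1 mm.

**What failed or disagreed:**
- My first move call was refused because each row needs every key, so nothing moved.
- The box position read from picture corners differed from the depth reading by about 2.5–4 mm. I used the depth reading, and where the fingers met the lid and the drawer stop fitted it.
- I couldn't see the lid once the drawer was shut, so its last direct check was partway through the push. No extra force showed before the drawer's stop.

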